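# Find the mower spindle with worn end float and shim it

### The job

Two mower blade spindles stand on the bench. Feel the end float of one and then of the other: pull its shaft up against the upper stop, then push it down against the lower stop, firmly (about 10 N) but never near 24 N, holding for half a second each time and leaving the shaft down. Then slip the loose steel spacer ring over the shaft that has more float, flat on its housing, and let go; do not disturb the other things on the bench.

Things in the scene. Friction and masses are not known exactly. Their poses are not given: they have to be found in the camera images.
- housing_a: One of two mower blade spindles, alike outside: a 130 x 130 x 38 mm timber block fixed to the bench, on it a cast aluminium housing (110 mm round flange, then a boss narrowing from 84 to 64 mm across) whose flat round top lies 100 mm above the bench. Does not move. Origin: centre of the block's underside, z up, shaft axis on its z axis. Which of the two spindles has more play is not told by name, look or place.
- housing_b: One of two mower blade spindles, alike outside: a 130 x 130 x 38 mm timber block fixed to the bench, on it a cast aluminium housing (110 mm round flange, then a boss narrowing from 84 to 64 mm across) whose flat round top lies 100 mm above the bench. Does not move. Origin: centre of the block's underside, z up, shaft axis on its z axis. Which of the two spindles has more play is not told by name, look or place.
- nose_a (a point): Centre of the top end of the upright steel shaft of this spindle: 18 mm diameter, smooth, standing about 50 mm proud of the housing's flat top (less when pushed down), the last 3 mm chamfered. Straight up is the pull direction.
- nose_b (a point): Centre of the top end of the upright steel shaft of this spindle: 18 mm diameter, smooth, standing about 50 mm proud of the housing's flat top (less when pushed down), the last 3 mm chamfered. Straight up is the pull direction.
- shaft_a (a joint): Height of this shaft relative to its bearing seat (m, + up; the upper stop is at +0.002 on both). It slides with about 2 N of drag, weighs 1 N, and stays where it is left. The lower stop is hidden: one spindle has about 4 mm of travel from stop to stop (lower stop at -0.002), the worn one about 10 mm (lower stop at -0.008); which is which changes from start to start. Starts between -0.0004 and +0.001.
- shaft_b (a joint): Height of this shaft relative to its bearing seat (m, + up; the upper stop is at +0.002 on both). It slides with about 2 N of drag, weighs 1 N, and stays where it is left. The lower stop is hidden: one spindle has about 4 mm of travel from stop to stop (lower stop at -0.002), the worn one about 10 mm (lower stop at -0.008); which is which changes from start to start. Starts between -0.0004 and +0.001.
- seat_a (a joint): Axial deflection of the sprung bearing seat inside this spindle (m, + up, 0 unloaded). The shaft's stops are on this seat: when the shaft is against a stop, each further 5 N of pull or push moves seat and shaft together by 1 mm. About 24 N (4.8 mm) either way spoils the bearing. The shaft's drag alone moves it under 0.5 mm.
- seat_b (a joint): Axial deflection of the sprung bearing seat inside this spindle (m, + up, 0 unloaded). The shaft's stops are on this seat: when the shaft is against a stop, each further 5 N of pull or push moves seat and shaft together by 1 mm. About 24 N (4.8 mm) either way spoils the bearing. The shaft's drag alone moves it under 0.5 mm.
- spacer: The plain bright steel spacer ring, 46 mm outside, 22 mm bore, 12 mm high, about 60 g, lying flat on the bench between the spindles. Origin: centre of its underside, z up along its axis.
- bearing: Bystander: dark small bearing ring, 40 mm outside with a 12 mm bore (too small for the shafts), 12 mm high, lying flat. Origin under its centre.
- wrench: Bystander: flat steel wrench, 200 mm, lying beyond the spacer.
- blade: Bystander: mower blade, flat steel bar 460 x 60 x 6 mm lying across the far side.
- spray: Bystander: spray can, 66 mm across, 200 mm tall.
- tin: Bystander: tin, 90 mm across, 110 mm tall.
- driver: Bystander: screwdriver lying on the left of the bench.
- nut: Bystander: steel hexagon nut, 24 mm across flats, 12 mm high.
There are look-alikes about, which are no part of the job. What is shaped like the housing_b but turquoise is not meant.

How it is judged:
By the outcome, as a careful person would: the job done as asked, in the order asked, and still so for the second after the job is handed in, with the robot touching nothing.
It also fails if it takes over 72 s, if anything falls off the work surface, if the arm or the gripper's body presses on something with over 40 N, if the wrist force passes 120 N, or if a joint passes its speed limit or range.

### The arm

A 6-joint arm with a two-finger parallel gripper is mounted at the origin on the work surface. World frame = base frame: x ahead of the robot, y to its left, z up, the work surface at z = 0. Lengths are in m, angles in degrees, forces in N, time in s.
With the tool pointing down it reaches from about 0.35 to 0.925 m from the base axis. Payload 6.4 kg.
Tool frame: the origin (TCP) lies on the centre line of the jaws, within the pads' length; the fingertips stand 17 mm ahead of it and the grasp point (between the pads) lies 2 mm behind it (ctrl.tips_ahead is the distance from the TCP to the fingertips, in m); z points along the fingers, y is the line along which they close (so a half turn about z gives the same grasp; the last joint's range is limited). The gripper opens to 85 mm and grips with 20 to 120 N. Pads are 22 mm wide; open, the fingers measure 114 mm over their backs; the gripper's body (76 mm by 85 mm) begins 54 mm behind the grasp point. The pads swing forward as they close: fully open they stand 13 mm farther back than shut.
Start: joints at [-83.658, 14.043, 89.255, -0, 76.702, -9.975], TCP at [0.183, -0.624, 0.248] pointing down, gripper open.
Joint ranges: [-179.41, 179.41], [-58.25, 129.5], [7.25, 145.43], [-54.29, 234.29], [11.92, 165.04], [-157.13, 157.13]. Speed limits (degrees/s): [147.25, 147.25, 180, 180, 180, 180].

### API

Orientations are given as a 3x3 rotation matrix whose columns are the frame's x, y, z axes.
In Python, from bench import ctrl gives the robot as it stands. The module is installed in compiled form; this text tells all that it offers.
- The arm moves only by the tool apply_moves, never from a script. Its argument "rows" is a list that holds one entry, the list of rows, each a list of 5 numbers: the closure in counts, from 0 (fully open) to 255 (shut), then the shift along the tool's x, y, z in cm, then the turn about the tool's z in degrees. A call has 1 to 5 rows; each row is the pose to reach, as a shift and turn from the pose commanded when the call began, along the tool's axes at that moment; what a row does not reach only later rows make up. A row lasts 1/12 s, in which the tool goes at most 41.7 mm and 7.16 degrees, less where a joint would pass 70% of its speed; a pose out of reach is approached as far as the arm can. A call with a gripper value outside its range is refused whole. The fingers move at their own pace and stop on an object; the grip force is fixed at half the most. Time passes only in rows, so rows that repeat a pose let the fingers close. It gives the time, the measured TCP pose, the force, the opening and the grip force at its end, in the units of the state.
- ctrl.get_obs(): the state, without advancing time (a new reading comes with each control period).
- ctrl.camera(name): name is "scene" or "side" or "wrist"; returns a dict with "img" (384x512x3 uint8, red, green, blue), "mtx" (3x3 intrinsics, pixels), "rvec" (rotation vector, rad) and "tvec" (3), from world to camera coordinates, as OpenCV has them. Camera axes: x right, y down, z forward; pixel columns grow to the right and rows downward; lengths in m; the calibration is good to about 2 mm. A picture is of the moment at which its call begins. There is no depth.
- ctrl.finish_job(): hands the job in; it is judged then, once.
The state is a dict: "time_s": time; "joints": joint angles; "joint_vel": joint speeds; "effort": joint torques, N m; "tool_pos": TCP position; "tcp_rot": TCP orientation; "force": force on the tool from outside, world axes, zero at the start; "ft_torque": the same for the moment, N m; "finger_gap": finger opening in m; "grasp_force": force on a finger pad.
Only numpy, scipy, OpenCV 4.12 (cv2) and the standard library are available. Lean on these libraries where they do the work, as an engineer would, in place of code of your own. Each camera call takes 0.05 s, during which the arm holds its last target. There are 200 camera calls.

## Working session

There is one attempt and no reset: what is moved stays moved. The work goes in short steps, Python scripts to look and compute and a tool call to move; the robot and the scene stay as the last step left them, time stands still between calls to the robot, and variables do not carry over. Pictures are saved under pics/ and viewed, at most 12 in all, crops included, and the job is handed in when it is done.

Besides the shell and the picture viewer there is one more tool, called after ">>>" as name(argument=value, ...) on one line, values as JSON. apply_moves: Moves the arm, as the interface text tells. Its arguments: {"type":"object","properties":{"rows":{"type":"array","items":{"type":"array","items":{"type":"array","items":{"type":"number"}}}}},"required":["rows"]}

```bash
mkdir -p pics; cat > h.py <<'E'
import numpy as np, cv2
from bench import ctrl
def cam(n):
    c=ctrl.camera(n); R=cv2.Rodrigues(np.array(c['rvec'],float))[0]; t=np.array(c['tvec'],float).ravel()
    return c['img'],np.array(c['mtx'],float),R,t
def ray(K,R,t,uv,z):
    d=R.T@np.linalg.solve(K,[uv[0],uv[1],1.]); o=-R.T@t
    return o+d*(z-o[2])/d[2]
def proj(K,R,t,P):
    q=K@(R@np.array(P,float)+t); return q[:2]/q[2]
def save(n,img): cv2.imwrite('pics/'+n,cv2.cvtColor(img,cv2.COLOR_RGB2BGR))
E
python3 - <<'E'
from h import *
a=cam('scene');b=cam('side')
for n,c in(('scene',a),('side',b)):
    save(n+'0.png',c[0]); np.save(n+'.npy',c[0]); print(n,-c[2].T@c[3],c[2][2],c[1][0,0])
w=cam('wrist');save('wrist0.png',w[0])
o=ctrl.get_obs();print(o['tool_pos'],o['tcp_rot'],o['force'],o['finger_gap'],ctrl.tips_ahead)
E
```

```text
scene [ 1.11149208 -0.9733933   1.11864748] [-0.34771857  0.65564612 -0.67023874] 495.69223448791786
side [0.42155468 0.91672206 0.69127108] [ 0.1537861  -0.83406503 -0.52979748] 365.9873502097375
[ 0.1825977  -0.62339121  0.24740965] [[ 9.59714617e-01  2.80976569e-01 -1.47354589e-04]
 [ 2.80976459e-01 -9.59713435e-01  1.53398626e-03]
 [ 2.89596019e-04 -1.51359221e-03 -9.99998813e-01]] [ 0.17051668 -0.66163364 -0.21781007] 0.08534800388862272 0.017
```

View pics/scene0.png

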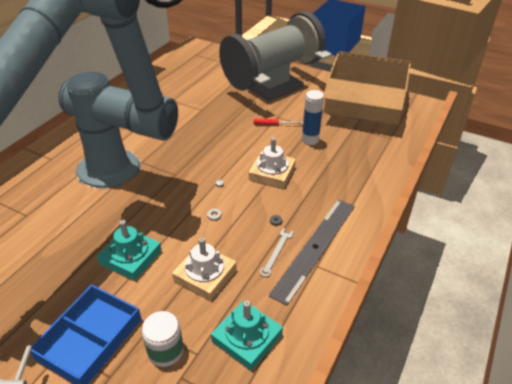

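View pics/side0.png

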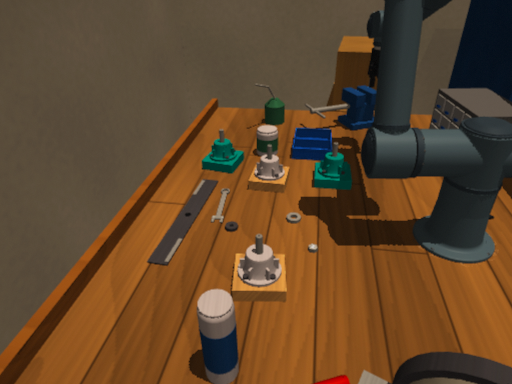

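The timber spindles are at scene px (204,265) and (272,165); in the side view they are at (269,170) and (259,265). The turquoise ones at (130,250) and (247,330) are not meant. For the spacer the candidates are the bright ring at (214,214), the dark bearing at (276,220) and the nut at (219,183). I choose the bright ring and check it in a close crop.

```bash
python3 - <<'E'
from h import *
a=np.load('scene.npy');b=np.load('side.npy')
f=lambda i,x,y,w,h,s:cv2.resize(i[y:y+h,x:x+w],None,fx=s,fy=s,interpolation=cv2.INTER_CUBIC)
t=np.hstack([f(a,165,225,75,75,4),f(a,240,130,60,60,5)[:300,:300]])
t2=np.hstack([f(a,195,170,100,75,3)[:225,:300],f(b,225,225,75,75,3)[:225,:225],])
t2=np.pad(t2,((0,0),(0,600-t2.shape[1]),(0,0)))
save('crop1.png',np.vstack([t,t2]))
E
```

```text
(no output)
```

View pics/crop1.png

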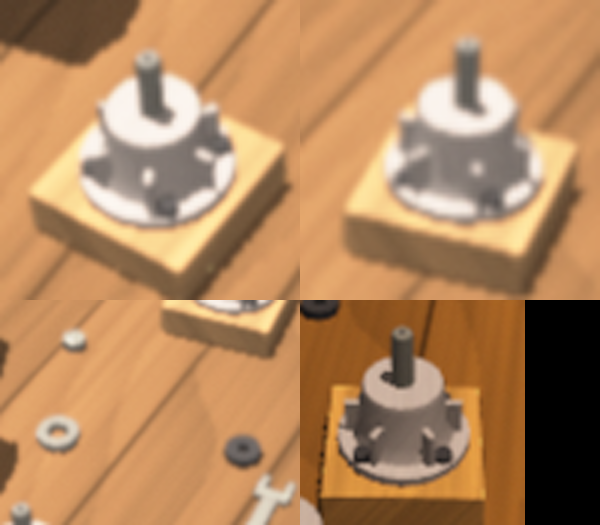

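The crop shows shaft tops at scene px (202,239) and (273.6,139), and the bright spacer ring with a wide bore at (214.3,214.5).

```bash
python3 - <<'E'
from h import *
a=cam('scene');b=cam('side')
for n,uv,z in(('S1',(202,239.2),.15),('S2',(273.6,138.8),.15),('ring',(214.3,214.2),.012),('bearing',(276,220),.012),('nut',(219.5,183),.012),('can',(314,93),.2)):print(n,ray(*a[1:],uv,z))
for n,uv,z in(('S1',(269.5,147),.15),('S2',(259,235.7),.15),('ring',(293.5,217),.012)):print('side',n,ray(*b[1:],uv,z))
# wood block edges: yaw
for n,c in (('S1',[(174,272),(210,296),(236,260)]),):
    P=[ray(*a[1:],u,.038) for u in c]; print([np.degrees(np.arctan2(*(P[i+1]-P[i])[1::-1])) for i in (0,1)])
w=cam('wrist')
print('wrist cam',-w[2].T@w[3],w[2][2],w[1][0,0])
E
```

```text
S1 [ 0.5669889  -0.24337082  0.15      ]
S2 [0.52887875 0.25660706 0.15      ]
ring [ 0.46482666 -0.0287669   0.012     ]
bearing [0.64985303 0.04236652 0.012     ]
nut [0.39964044 0.11046813 0.012     ]
can [0.55982268 0.51538069 0.2       ]
side S1 [ 0.56530049 -0.23523571  0.15      ]
side S2 [0.52773675 0.25202579 0.15      ]
side ring [ 0.46147374 -0.02529984  0.012     ]
[np.float64(-9.2137857562538), np.float64(90.64504217484547)]
wrist cam [ 0.24458926 -0.60463505  0.37417474] [-0.24953847 -0.07135065 -0.9657327 ] 304.2601030884629
```

>>> apply_moves(rows=[[[0,8,-4.4,0,0],[0,16,-8.8,0,0],[0,24,-13,0,0],[0,32,-17.5,0,0],[0,40,-22,0,0]]])

```text
time_s: 0.72
tool_pos: [0.3309, -0.475, 0.2483]
tcp_rot: [[0.96, 0.28, 0.0], [0.28, -0.96, -0.0], [0.0, 0.0, -1.0]]
force: [0.7, -1.1, -0.0]
finger_gap: 0.0857
grasp_force: 0.0
```

>>> apply_moves(rows=[[[0,3.7,-2,0,0],[0,7.4,-4,0,0],[0,11,-6,0,0],[0,15,-8.2,0,0],[0,18,-10,0,0]]])

```text
time_s: 1.13
tool_pos: [0.4759, -0.3281, 0.2485]
tcp_rot: [[0.96, 0.281, 0.0], [0.281, -0.96, -0.0], [0.0, 0.0, -1.0]]
force: [0.4, -1.1, -0.5]
finger_gap: 0.0854
grasp_force: 0.0
```

>>> apply_moves(rows=[[[0,3.6,-1.8,0,0],[0,7,-3.6,0,0],[0,10.5,-5.6,0,0],[0,10.5,-5.6,0,0],[0,10.5,-5.6,0,0]]])

```text
time_s: 1.55
tool_pos: [0.5606, -0.245, 0.2481]
tcp_rot: [[0.959, 0.284, -0.0], [0.284, -0.959, -0.0], [-0.0, -0.0, -1.0]]
force: [-0.2, 0.4, 0.3]
finger_gap: 0.0855
grasp_force: 0.0
```

```bash
python3 - <<'E'
from h import *
w=cam('wrist');save('w1.png',w[0])
o=ctrl.get_obs();print(o['tool_pos'],o['time_s'],o['force'])
for p in ((.566,-.24,.15),(.566,-.24,.1)):print(proj(*w[1:],p))
E
```

```text
[ 0.5597896  -0.24612676  0.24808012] 1.6 [ 0.43620757  0.19235409 -0.05400783]
[255.68923908 191.23648809]
[256.20629511 177.59191387]
```

View pics/w1.png

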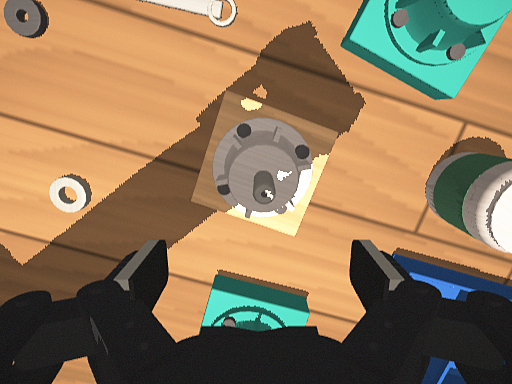

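The wrist view shows the S1 shaft top near (266,193), the boss centre near (263,178) and the spacer at (70,194).

```bash
python3 - <<'E'
from h import *
w=cam('wrist')
print(ray(*w[1:],(266,193),.15),ray(*w[1:],(70,193.5),.012))
o=ctrl.get_obs();p=ray(*w[1:],(266,193),.15);print(o['tool_pos'],(o['tcp_rot'].T if hasattr(o['tcp_rot'],'T') else np.array(o['tcp_rot']).T)@(p-np.array(o['tool_pos']))*100)
im=w[0][150:215,225:310];save('w1c.png',cv2.resize(im,None,fx=8,fy=8,interpolation=cv2.INTER_CUBIC))
E
```

```text
[ 0.5660655 -0.2491384  0.15     ] [ 0.46310799 -0.03093978  0.012     ]
[ 0.55926727 -0.24693569  0.24811436] [0.59557167 0.40251653 9.81112788]
```

View pics/w1c.png

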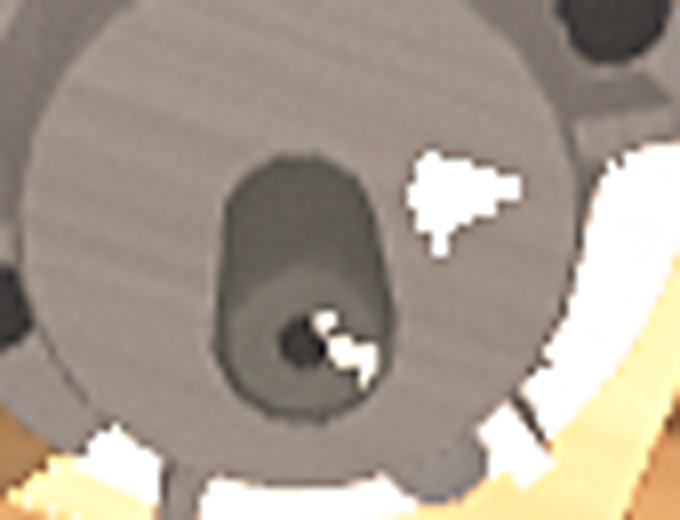

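>>> apply_moves(rows=[[[0,0.6,0.1,3,0],[0,0.6,0.1,6.5,0],[0,0.6,0.1,9,0],[0,0.6,0.1,11,0],[0,0.6,0.1,11,0]]])

```text
time_s: 2.07
tool_pos: [0.5619, -0.2456, 0.133]
tcp_rot: [[0.96, 0.278, -0.008], [0.279, -0.96, 0.005], [-0.006, -0.007, -1.0]]
force: [0.1, 0.2, -1.4]
finger_gap: 0.0857
grasp_force: 0.0
```

>>> apply_moves(rows=[[[120,0,0,0,0],[170,0,0,0,0],[255,0,0,0,0],[255,0,0,0,0],[255,0,0,0,0]]])

```text
time_s: 2.48
tool_pos: [0.5663, -0.2465, 0.1399]
tcp_rot: [[0.96, 0.281, 0.002], [0.281, -0.96, -0.001], [0.002, 0.002, -1.0]]
force: [0.2, -0.2, -0.1]
finger_gap: 0.0251
grasp_force: 0.0
```

>>> apply_moves(rows=[[[255,0,0,0,0],[255,0,0,0,0],[255,0,0,0,0],[255,0,0,0,0],[255,0,0,0,0]]])

```text
time_s: 2.9
tool_pos: [0.5663, -0.247, 0.1392]
tcp_rot: [[0.96, 0.281, 0.002], [0.281, -0.96, -0.002], [0.001, 0.003, -1.0]]
force: [2.1, -4.3, 0.4]
finger_gap: 0.0159
grasp_force: 58.5
```

>>> apply_moves(rows=[[[255,0,0,-0.05,0],[255,0,0,-0.1,0],[255,0,0,-0.1,0],[255,0,0,-0.1,0],[255,0,0,-0.1,0]]])

```text
time_s: 3.32
tool_pos: [0.5663, -0.247, 0.1397]
tcp_rot: [[0.96, 0.281, 0.002], [0.281, -0.96, -0.002], [0.001, 0.003, -1.0]]
force: [3.5, -6.2, -2.4]
finger_gap: 0.0161
grasp_force: 58.5
```

>>> apply_moves(rows=[[[255,0,0,-0.05,0],[255,0,0,-0.1,0],[255,0,0,-0.1,0],[255,0,0,-0.1,0],[255,0,0,-0.1,0]]])

```text
time_s: 3.73
tool_pos: [0.5663, -0.247, 0.1404]
tcp_rot: [[0.96, 0.281, 0.002], [0.281, -0.96, -0.002], [0.001, 0.003, -1.0]]
force: [4.0, -6.3, -2.7]
finger_gap: 0.016
grasp_force: 58.5
```

>>> apply_moves(rows=[[[255,0,0,-0.05,0],[255,0,0,-0.1,0],[255,0,0,-0.1,0],[255,0,0,-0.1,0],[255,0,0,-0.1,0]]])

```text
time_s: 4.15
tool_pos: [0.5662, -0.247, 0.1413]
tcp_rot: [[0.96, 0.281, 0.002], [0.281, -0.96, -0.002], [0.001, 0.003, -1.0]]
force: [3.9, -6.4, -2.5]
finger_gap: 0.0161
grasp_force: 58.5
```

>>> apply_moves(rows=[[[255,0,0,-0.05,0],[255,0,0,-0.05,0],[255,0,0,-0.05,0],[255,0,0,-0.05,0],[255,0,0,-0.05,0]]])

```text
time_s: 4.57
tool_pos: [0.5663, -0.247, 0.1418]
tcp_rot: [[0.96, 0.281, 0.002], [0.281, -0.96, -0.002], [0.001, 0.003, -1.0]]
force: [4.6, -6.5, -2.6]
finger_gap: 0.0161
grasp_force: 58.5
```

>>> apply_moves(rows=[[[255,0,0,-0.05,0],[255,0,0,-0.1,0],[255,0,0,-0.1,0],[255,0,0,-0.1,0],[255,0,0,-0.1,0]]])

```text
time_s: 4.98
tool_pos: [0.5662, -0.2469, 0.1422]
tcp_rot: [[0.96, 0.281, 0.002], [0.281, -0.96, -0.002], [0.001, 0.003, -1.0]]
force: [5.3, -7.2, -5.6]
finger_gap: 0.0165
grasp_force: 58.6
```

>>> apply_moves(rows=[[[255,0,0,-0.05,0],[255,0,0,-0.05,0],[255,0,0,-0.05,0],[255,0,0,-0.05,0],[255,0,0,-0.05,0]]])

```text
time_s: 5.4
tool_pos: [0.5661, -0.2469, 0.1425]
tcp_rot: [[0.96, 0.281, 0.002], [0.281, -0.96, -0.002], [0.001, 0.003, -1.0]]
force: [4.7, -7.6, -6.1]
finger_gap: 0.0162
grasp_force: 58.6
```

>>> apply_moves(rows=[[[255,0,0,-0.05,0],[255,0,0,-0.1,0],[255,0,0,-0.1,0],[255,0,0,-0.1,0],[255,0,0,-0.1,0]]])

```text
time_s: 5.82
tool_pos: [0.5661, -0.2469, 0.143]
tcp_rot: [[0.96, 0.281, 0.002], [0.281, -0.96, -0.002], [0.001, 0.003, -1.0]]
force: [7.1, -7.4, -9.4]
finger_gap: 0.0163
grasp_force: 58.7
```

>>> apply_moves(rows=[[[255,0,0,-0.03,0],[255,0,0,-0.03,0],[255,0,0,-0.03,0],[255,0,0,-0.03,0],[255,0,0,-0.03,0]]])

```text
time_s: 6.23
tool_pos: [0.5661, -0.2469, 0.1432]
tcp_rot: [[0.96, 0.281, 0.002], [0.281, -0.96, -0.002], [0.001, 0.003, -1.0]]
force: [6.3, -7.4, -10.4]
finger_gap: 0.0163
grasp_force: 58.6
```

>>> apply_moves(rows=[[[255,0,0,-0.02,0],[255,0,0,-0.02,0],[255,0,0,-0.02,0],[255,0,0,-0.02,0],[255,0,0,-0.02,0]]])

```text
time_s: 6.65
tool_pos: [0.5661, -0.2469, 0.1433]
tcp_rot: [[0.96, 0.281, 0.002], [0.281, -0.96, -0.002], [0.001, 0.003, -1.0]]
force: [7.4, -8.6, -11.0]
finger_gap: 0.0162
grasp_force: 58.6
```

>>> apply_moves(rows=[[[255,0,0,0,0],[255,0,0,0,0],[255,0,0,0,0],[255,0,0,0,0],[255,0,0,0,0]]])

```text
time_s: 7.07
tool_pos: [0.5661, -0.2469, 0.1432]
tcp_rot: [[0.96, 0.281, 0.002], [0.281, -0.96, -0.002], [0.001, 0.003, -1.0]]
force: [7.8, -9.0, -9.9]
finger_gap: 0.016
grasp_force: 58.6
```

>>> apply_moves(rows=[[[255,0,0,0.1,0],[255,0,0,0.2,0],[255,0,0,0.3,0],[255,0,0,0.4,0],[255,0,0,0.4,0]]])

```text
time_s: 7.48
tool_pos: [0.5663, -0.247, 0.1412]
tcp_rot: [[0.96, 0.281, 0.002], [0.281, -0.96, -0.002], [0.001, 0.003, -1.0]]
force: [2.9, -4.8, -0.6]
finger_gap: 0.0161
grasp_force: 59.8
```

>>> apply_moves(rows=[[[255,0,0,0.05,0],[255,0,0,0.1,0],[255,0,0,0.15,0],[255,0,0,0.15,0],[255,0,0,0.15,0]]])

```text
time_s: 7.9
tool_pos: [0.5663, -0.247, 0.1401]
tcp_rot: [[0.96, 0.281, 0.002], [0.281, -0.96, -0.002], [0.001, 0.003, -1.0]]
force: [2.4, -5.9, 0.7]
finger_gap: 0.0161
grasp_force: 59.9
```

>>> apply_moves(rows=[[[255,0,0,0.05,0],[255,0,0,0.1,0],[255,0,0,0.15,0],[255,0,0,0.15,0],[255,0,0,0.15,0]]])

```text
time_s: 8.32
tool_pos: [0.5663, -0.247, 0.1386]
tcp_rot: [[0.96, 0.281, 0.002], [0.281, -0.96, -0.002], [0.001, 0.003, -1.0]]
force: [2.0, -5.6, 0.6]
finger_gap: 0.0159
grasp_force: 59.9
```

>>> apply_moves(rows=[[[255,0,0,0.05,0],[255,0,0,0.1,0],[255,0,0,0.15,0],[255,0,0,0.15,0],[255,0,0,0.15,0]]])

```text
time_s: 8.73
tool_pos: [0.5663, -0.247, 0.1371]
tcp_rot: [[0.96, 0.281, 0.002], [0.281, -0.96, -0.002], [0.001, 0.003, -1.0]]
force: [3.1, -5.1, 0.7]
finger_gap: 0.0157
grasp_force: 59.9
```

>>> apply_moves(rows=[[[255,0,0,0.05,0],[255,0,0,0.1,0],[255,0,0,0.15,0],[255,0,0,0.15,0],[255,0,0,0.15,0]]])

```text
time_s: 9.15
tool_pos: [0.5663, -0.247, 0.1356]
tcp_rot: [[0.96, 0.281, 0.002], [0.281, -0.96, -0.002], [0.001, 0.003, -1.0]]
force: [2.2, -4.6, 0.1]
finger_gap: 0.0159
grasp_force: 59.9
```

>>> apply_moves(rows=[[[255,0,0,0.05,0],[255,0,0,0.1,0],[255,0,0,0.15,0],[255,0,0,0.2,0],[255,0,0,0.2,0]]])

```text
time_s: 9.57
tool_pos: [0.5664, -0.2471, 0.1336]
tcp_rot: [[0.96, 0.281, 0.002], [0.281, -0.96, -0.002], [0.001, 0.003, -1.0]]
force: [1.8, -5.0, 1.0]
finger_gap: 0.0163
grasp_force: 59.9
```

>>> apply_moves(rows=[[[255,0,0,0.05,0],[255,0,0,0.1,0],[255,0,0,0.15,0],[255,0,0,0.15,0],[255,0,0,0.15,0]]])

```text
time_s: 9.98
tool_pos: [0.5663, -0.247, 0.1321]
tcp_rot: [[0.96, 0.281, 0.002], [0.281, -0.96, -0.002], [0.001, 0.003, -1.0]]
force: [2.1, -4.7, 0.8]
finger_gap: 0.0162
grasp_force: 59.9
```

>>> apply_moves(rows=[[[255,0,0,0.05,0],[255,0,0,0.1,0],[255,0,0,0.1,0],[255,0,0,0.1,0],[255,0,0,0.1,0]]])

```text
time_s: 10.4
tool_pos: [0.5664, -0.247, 0.1311]
tcp_rot: [[0.96, 0.281, 0.002], [0.281, -0.96, -0.002], [0.001, 0.003, -1.0]]
force: [2.1, -4.8, 0.8]
finger_gap: 0.0163
grasp_force: 59.9
```

>>> apply_moves(rows=[[[255,0,0,0.05,0],[255,0,0,0.1,0],[255,0,0,0.1,0],[255,0,0,0.1,0],[255,0,0,0.1,0]]])

```text
time_s: 10.82
tool_pos: [0.5664, -0.247, 0.1305]
tcp_rot: [[0.96, 0.281, 0.002], [0.281, -0.96, -0.002], [0.001, 0.003, -1.0]]
force: [0.3, -6.2, 3.0]
finger_gap: 0.0162
grasp_force: 60.1
```

>>> apply_moves(rows=[[[255,0,0,0.05,0],[255,0,0,0.1,0],[255,0,0,0.1,0],[255,0,0,0.1,0],[255,0,0,0.1,0]]])

```text
time_s: 11.23
tool_pos: [0.5664, -0.2471, 0.1299]
tcp_rot: [[0.96, 0.281, 0.002], [0.281, -0.96, -0.002], [0.001, 0.003, -1.0]]
force: [0.3, -5.0, 5.8]
finger_gap: 0.0162
grasp_force: 60.5
```

>>> apply_moves(rows=[[[255,0,0,0.05,0],[255,0,0,0.1,0],[255,0,0,0.13,0],[255,0,0,0.13,0],[255,0,0,0.13,0]]])

```text
time_s: 11.65
tool_pos: [0.5665, -0.2471, 0.1292]
tcp_rot: [[0.96, 0.281, 0.002], [0.281, -0.96, -0.002], [0.001, 0.003, -1.0]]
force: [-2.4, -4.1, 8.3]
finger_gap: 0.0161
grasp_force: 60.8
```

>>> apply_moves(rows=[[[255,0,0,0.03,0],[255,0,0,0.03,0],[255,0,0,0.03,0],[255,0,0,0.03,0],[255,0,0,0.03,0]]])

```text
time_s: 12.07
tool_pos: [0.5665, -0.2471, 0.1291]
tcp_rot: [[0.96, 0.281, 0.002], [0.281, -0.96, -0.002], [0.001, 0.003, -1.0]]
force: [-1.9, -2.9, 9.6]
finger_gap: 0.0158
grasp_force: 60.9
```

>>> apply_moves(rows=[[[255,0,0,0,0],[255,0,0,0,0],[255,0,0,0,0],[255,0,0,0,0],[255,0,0,0,0]]])

```text
time_s: 12.48
tool_pos: [0.5665, -0.2471, 0.129]
tcp_rot: [[0.96, 0.281, 0.002], [0.281, -0.96, -0.002], [0.001, 0.003, -1.0]]
force: [-1.4, -3.7, 9.0]
finger_gap: 0.0159
grasp_force: 60.9
```

>>> apply_moves(rows=[[[120,0,0,0,0],[60,0,0,0,0],[0,0,0,0,0],[0,0,0,0,0],[0,0,0,0,0]]])

```text
time_s: 12.9
tool_pos: [0.5652, -0.2453, 0.1259]
tcp_rot: [[0.96, 0.281, -0.001], [0.281, -0.96, 0.001], [-0.001, -0.001, -1.0]]
force: [0.4, 0.5, -0.2]
finger_gap: 0.0756
grasp_force: 0.0
```

>>> apply_moves(rows=[[[0,0,0,-3,0],[0,0,0,-6,0],[0,0,0,-10,0],[0,0,0,-11.5,0],[0,0,0,-11.5,0]]])

```text
time_s: 13.32
tool_pos: [0.5678, -0.2472, 0.2475]
tcp_rot: [[0.96, 0.281, 0.008], [0.281, -0.96, -0.005], [0.006, 0.007, -1.0]]
force: [1.4, -0.1, 0.3]
finger_gap: 0.085
grasp_force: 0.0
```

>>> apply_moves(rows=[[[0,0.8,-4,0,0],[0,1.6,-8,0,0],[0,2.5,-12,0,0],[0,3.4,-16,0,0],[0,4.2,-20,0,0]]])

```text
time_s: 13.73
tool_pos: [0.5485, -0.0401, 0.2399]
tcp_rot: [[0.96, 0.28, -0.003], [0.28, -0.96, 0.001], [-0.002, -0.002, -1.0]]
force: [1.1, -0.0, 0.1]
finger_gap: 0.0851
grasp_force: 0.0
```

>>> apply_moves(rows=[[[0,0.8,-4,0,0],[0,1.6,-8,0,0],[0,2.5,-12,0,0],[0,3.4,-16,0,0],[0,4.2,-20,0,0]]])

```text
time_s: 14.15
tool_pos: [0.5325, 0.1635, 0.24]
tcp_rot: [[0.96, 0.281, -0.003], [0.281, -0.96, -0.0], [-0.002, -0.001, -1.0]]
force: [0.9, 0.1, -0.3]
finger_gap: 0.0856
grasp_force: 0.0
```

>>> apply_moves(rows=[[[0,0.9,-4,0,0],[0,1.9,-8,0,0],[0,1.9,-8,0,0],[0,1.9,-8,0,0],[0,1.9,-8,0,0]]])

```text
time_s: 14.57
tool_pos: [0.5289, 0.2434, 0.2402]
tcp_rot: [[0.96, 0.281, -0.002], [0.281, -0.96, -0.001], [-0.003, 0.0, -1.0]]
force: [-0.1, -0.2, 0.9]
finger_gap: 0.0855
grasp_force: 0.0
```

```bash
python3 - <<'E'
from h import *
w=cam('wrist')
u=proj(*w[1:],(.528,.254,.15)).astype(int);print(u,ctrl.get_obs()['tool_pos'])
x,y=max(u[0]-50,0),max(u[1]-45,0);print(x,y)
save('w2c.png',cv2.resize(w[0][y:y+75,x:x+100],None,fx=8,fy=8,interpolation=cv2.INTER_CUBIC))
E
```

```text
[245 199] [0.52924457 0.24281032 0.24050324]
195 154
```

View pics/w2c.png

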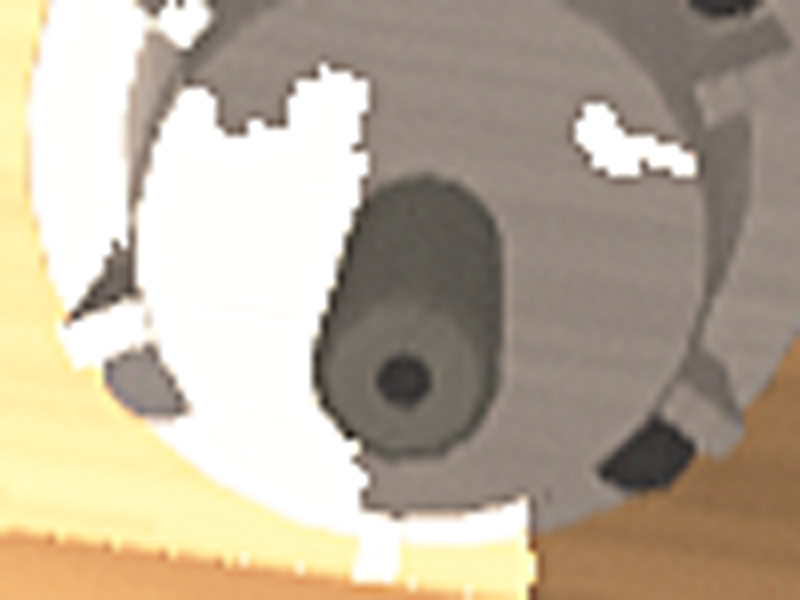

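The S2 shaft tip is at crop (404,378), that is wrist px (245.5,201).

```bash
python3 - <<'E'
from h import *
w=cam('wrist');o=ctrl.get_obs();p=ray(*w[1:],(245.5,201.2),.15);print(p,np.array(o['tcp_rot']).T@(p-np.array(o['tool_pos']))*100)
E
```

```text
[0.52696472 0.25331273 0.15      ] [ 0.07205911 -1.11214549  9.0859807 ]
```

>>> apply_moves(rows=[[[0,0.1,-1.1,2,0],[0,0.1,-1.1,5,0],[0,0.1,-1.1,8,0],[0,0.1,-1.1,10.1,0],[0,0.1,-1.1,10.1,0]]])

```text
time_s: 15.08
tool_pos: [0.5243, 0.2521, 0.1351]
tcp_rot: [[0.96, 0.279, -0.01], [0.279, -0.96, -0.003], [-0.01, -0.0, -1.0]]
force: [-0.1, -0.2, -0.9]
finger_gap: 0.0849
grasp_force: 0.0
```

>>> apply_moves(rows=[[[120,0,0,0,0],[170,0,0,0,0],[255,0,0,0,0],[255,0,0,0,0],[255,0,0,0,0]]])

```text
time_s: 15.5
tool_pos: [0.5283, 0.2546, 0.1422]
tcp_rot: [[0.96, 0.281, 0.003], [0.281, -0.96, 0.001], [0.003, 0.0, -1.0]]
force: [0.8, -0.1, 0.3]
finger_gap: 0.0257
grasp_force: 0.0
```

>>> apply_moves(rows=[[[255,0,0,0,0],[255,0,0,0,0],[255,0,0,0,0],[255,0,0,0,0],[255,0,0,0,0]]])

```text
time_s: 15.92
tool_pos: [0.5283, 0.254, 0.1411]
tcp_rot: [[0.96, 0.281, 0.002], [0.281, -0.96, -0.001], [0.002, 0.001, -1.0]]
force: [2.3, -5.3, 1.0]
finger_gap: 0.0155
grasp_force: 58.5
```

>>> apply_moves(rows=[[[255,0,0,-0.05,0],[255,0,0,-0.1,0],[255,0,0,-0.15,0],[255,0,0,-0.15,0],[255,0,0,-0.15,0]]])

```text
time_s: 16.33
tool_pos: [0.5282, 0.254, 0.1419]
tcp_rot: [[0.96, 0.281, 0.002], [0.281, -0.96, -0.001], [0.001, 0.001, -1.0]]
force: [4.9, -3.8, -2.0]
finger_gap: 0.0159
grasp_force: 58.5
```

>>> apply_moves(rows=[[[255,0,0,-0.05,0],[255,0,0,-0.1,0],[255,0,0,-0.1,0],[255,0,0,-0.1,0],[255,0,0,-0.1,0]]])

```text
time_s: 16.75
tool_pos: [0.5282, 0.254, 0.1429]
tcp_rot: [[0.96, 0.281, 0.002], [0.281, -0.96, -0.001], [0.001, 0.001, -1.0]]
force: [4.8, -3.3, -2.5]
finger_gap: 0.0157
grasp_force: 58.5
```

>>> apply_moves(rows=[[[255,0,0,-0.05,0],[255,0,0,-0.1,0],[255,0,0,-0.1,0],[255,0,0,-0.1,0],[255,0,0,-0.1,0]]])

```text
time_s: 17.17
tool_pos: [0.5282, 0.254, 0.1439]
tcp_rot: [[0.96, 0.281, 0.002], [0.281, -0.96, -0.001], [0.001, 0.001, -1.0]]
force: [4.9, -4.0, -2.1]
finger_gap: 0.016
grasp_force: 58.5
```

>>> apply_moves(rows=[[[255,0,0,-0.05,0],[255,0,0,-0.1,0],[255,0,0,-0.1,0],[255,0,0,-0.1,0],[255,0,0,-0.1,0]]])

```text
time_s: 17.58
tool_pos: [0.5281, 0.254, 0.1446]
tcp_rot: [[0.96, 0.281, 0.002], [0.281, -0.96, -0.001], [0.001, 0.001, -1.0]]
force: [5.6, -4.4, -4.2]
finger_gap: 0.0159
grasp_force: 58.6
```

>>> apply_moves(rows=[[[255,0,0,-0.05,0],[255,0,0,-0.1,0],[255,0,0,-0.1,0],[255,0,0,-0.1,0],[255,0,0,-0.1,0]]])

```text
time_s: 18.0
tool_pos: [0.528, 0.2539, 0.1451]
tcp_rot: [[0.96, 0.281, 0.002], [0.281, -0.96, -0.001], [0.001, 0.001, -1.0]]
force: [6.5, -4.0, -5.9]
finger_gap: 0.0161
grasp_force: 58.6
```

>>> apply_moves(rows=[[[255,0,0,-0.05,0],[255,0,0,-0.1,0],[255,0,0,-0.13,0],[255,0,0,-0.13,0],[255,0,0,-0.13,0]]])

```text
time_s: 18.42
tool_pos: [0.528, 0.2539, 0.1458]
tcp_rot: [[0.96, 0.281, 0.002], [0.281, -0.96, -0.001], [0.001, 0.001, -1.0]]
force: [8.2, -2.5, -10.1]
finger_gap: 0.0164
grasp_force: 58.6
```

>>> apply_moves(rows=[[[255,0,0,-0.03,0],[255,0,0,-0.03,0],[255,0,0,-0.03,0],[255,0,0,-0.03,0],[255,0,0,-0.03,0]]])

```text
time_s: 18.83
tool_pos: [0.5279, 0.2539, 0.146]
tcp_rot: [[0.96, 0.281, 0.001], [0.281, -0.96, -0.001], [0.001, 0.001, -1.0]]
force: [7.8, -2.6, -10.2]
finger_gap: 0.0161
grasp_force: 58.6
```

>>> apply_moves(rows=[[[255,0,0,0,0],[255,0,0,0,0],[255,0,0,0,0],[255,0,0,0,0],[255,0,0,0,0]]])

```text
time_s: 19.25
tool_pos: [0.528, 0.2539, 0.146]
tcp_rot: [[0.96, 0.281, 0.002], [0.281, -0.96, -0.001], [0.001, 0.001, -1.0]]
force: [8.7, -3.8, -11.3]
finger_gap: 0.0157
grasp_force: 58.6
```

>>> apply_moves(rows=[[[255,0,0,0.1,0],[255,0,0,0.2,0],[255,0,0,0.3,0],[255,0,0,0.4,0],[255,0,0,0.4,0]]])

```text
time_s: 19.67
tool_pos: [0.5282, 0.254, 0.1438]
tcp_rot: [[0.96, 0.281, 0.002], [0.281, -0.96, -0.001], [0.001, 0.001, -1.0]]
force: [3.3, -3.7, 0.2]
finger_gap: 0.0162
grasp_force: 59.7
```

>>> apply_moves(rows=[[[255,0,0,0.05,0],[255,0,0,0.1,0],[255,0,0,0.15,0],[255,0,0,0.2,0],[255,0,0,0.2,0]]])

```text
time_s: 20.08
tool_pos: [0.5283, 0.254, 0.1421]
tcp_rot: [[0.96, 0.281, 0.002], [0.281, -0.96, -0.001], [0.001, 0.001, -1.0]]
force: [3.9, -4.1, 1.0]
finger_gap: 0.016
grasp_force: 59.8
```

>>> apply_moves(rows=[[[255,0,0,0.05,0],[255,0,0,0.1,0],[255,0,0,0.15,0],[255,0,0,0.15,0],[255,0,0,0.15,0]]])

```text
time_s: 20.5
tool_pos: [0.5283, 0.254, 0.1407]
tcp_rot: [[0.96, 0.281, 0.002], [0.281, -0.96, -0.001], [0.002, 0.001, -1.0]]
force: [2.2, -3.6, 1.6]
finger_gap: 0.0159
grasp_force: 59.8
```

>>> apply_moves(rows=[[[255,0,0,0.05,0],[255,0,0,0.1,0],[255,0,0,0.1,0],[255,0,0,0.1,0],[255,0,0,0.1,0]]])

```text
time_s: 20.92
tool_pos: [0.5283, 0.254, 0.1397]
tcp_rot: [[0.96, 0.281, 0.002], [0.281, -0.96, -0.001], [0.001, 0.001, -1.0]]
force: [2.4, -4.9, 0.6]
finger_gap: 0.0162
grasp_force: 59.8
```

>>> apply_moves(rows=[[[255,0,0,0.05,0],[255,0,0,0.1,0],[255,0,0,0.1,0],[255,0,0,0.1,0],[255,0,0,0.1,0]]])

```text
time_s: 21.33
tool_pos: [0.5283, 0.254, 0.1392]
tcp_rot: [[0.96, 0.281, 0.002], [0.281, -0.96, -0.001], [0.002, 0.001, -1.0]]
force: [1.9, -5.2, 3.4]
finger_gap: 0.0156
grasp_force: 60.1
```

>>> apply_moves(rows=[[[255,0,0,0.05,0],[255,0,0,0.1,0],[255,0,0,0.1,0],[255,0,0,0.1,0],[255,0,0,0.1,0]]])

```text
time_s: 21.75
tool_pos: [0.5284, 0.2541, 0.1386]
tcp_rot: [[0.96, 0.281, 0.002], [0.281, -0.96, -0.001], [0.001, 0.001, -1.0]]
force: [0.0, -5.8, 5.1]
finger_gap: 0.0158
grasp_force: 60.4
```

>>> apply_moves(rows=[[[255,0,0,0.05,0],[255,0,0,0.1,0],[255,0,0,0.15,0],[255,0,0,0.15,0],[255,0,0,0.15,0]]])

```text
time_s: 22.17
tool_pos: [0.5285, 0.2541, 0.1378]
tcp_rot: [[0.96, 0.281, 0.002], [0.281, -0.96, -0.001], [0.001, 0.001, -1.0]]
force: [-0.6, -6.2, 9.7]
finger_gap: 0.0163
grasp_force: 60.8
```

>>> apply_moves(rows=[[[255,0,0,0.03,0],[255,0,0,0.03,0],[255,0,0,0.03,0],[255,0,0,0.03,0],[255,0,0,0.03,0]]])

```text
time_s: 22.58
tool_pos: [0.5285, 0.2541, 0.1377]
tcp_rot: [[0.96, 0.281, 0.002], [0.281, -0.96, -0.001], [0.001, 0.001, -1.0]]
force: [-1.6, -6.9, 9.7]
finger_gap: 0.016
grasp_force: 60.9
```

>>> apply_moves(rows=[[[255,0,0,0,0],[255,0,0,0,0],[255,0,0,0,0],[255,0,0,0,0],[255,0,0,0,0]]])

```text
time_s: 23.0
tool_pos: [0.5285, 0.2541, 0.1376]
tcp_rot: [[0.96, 0.281, 0.002], [0.281, -0.96, -0.001], [0.001, 0.001, -1.0]]
force: [-2.4, -6.7, 10.3]
finger_gap: 0.0158
grasp_force: 60.9
```

>>> apply_moves(rows=[[[120,0,0,0,0],[60,0,0,0,0],[0,0,0,0,0],[0,0,0,0,0],[0,0,0,0,0]]])

```text
time_s: 23.42
tool_pos: [0.527, 0.2547, 0.135]
tcp_rot: [[0.96, 0.281, -0.001], [0.281, -0.96, 0.0], [-0.001, -0.0, -1.0]]
force: [-0.4, 0.1, -0.3]
finger_gap: 0.0757
grasp_force: 0.0
```

>>> apply_moves(rows=[[[0,0,0,-3,0],[0,0,0,-6,0],[0,0,0,-10,0],[0,0,0,-11.5,0],[0,0,0,-11.5,0]]])

```text
time_s: 23.83
tool_pos: [0.5299, 0.2554, 0.2562]
tcp_rot: [[0.96, 0.281, 0.009], [0.281, -0.96, 0.003], [0.01, -0.0, -1.0]]
force: [0.7, 0.3, 0.5]
finger_gap: 0.0856
grasp_force: 0.0
```

>>> apply_moves(rows=[[[0,-2,3.6,0,0],[0,-4,7.2,0,0],[0,-6,10.8,0,0],[0,-8,14.4,0,0],[0,-10,18,0,0]]])

```text
time_s: 24.25
tool_pos: [0.4805, 0.0524, 0.2488]
tcp_rot: [[0.959, 0.282, -0.002], [0.282, -0.959, 0.0], [-0.002, -0.001, -1.0]]
force: [-0.2, -0.6, -0.6]
finger_gap: 0.0855
grasp_force: 0.0
```

>>> apply_moves(rows=[[[0,-2,3.6,0.5,0],[0,-4.2,7.4,2,0],[0,-4.2,7.4,5,0],[0,-4.2,7.4,8,0],[0,-4.2,7.4,8,0]]])

```text
time_s: 24.67
tool_pos: [0.4576, -0.0285, 0.1635]
tcp_rot: [[0.96, 0.279, -0.013], [0.279, -0.96, 0.004], [-0.011, -0.008, -1.0]]
force: [-0.6, 0.9, -0.7]
finger_gap: 0.0854
grasp_force: 0.0
```

```bash
python3 - <<'E'
from h import *
w=cam('wrist');o=ctrl.get_obs();print(o['tool_pos'])
u=proj(*w[1:],(.463,-.030,.012));print(u)
save('w3.png',w[0])
g=cv2.cvtColor(w[0],cv2.COLOR_RGB2HSV);m=((g[...,1]<60)&(g[...,2]>110)).astype(np.uint8)
cs,_=cv2.findContours(m,cv2.RETR_EXTERNAL,cv2.CHAIN_APPROX_NONE)
for c in cs:
    if cv2.contourArea(c)>400:
        e=cv2.fitEllipse(c);p=ray(*w[1:],e[0],.010);print(e,p,np.array(o['tcp_rot']).T@(p-np.array(o['tool_pos']))*100)
E
```

```text
[ 0.45949549 -0.02850574  0.1665093 ]
[264.06044649 177.03955391]
((102.85274505615234, 201.86412048339844), (23.79062271118164, 27.43085479736328), 125.64702606201172) [0.39565808 0.11216791 0.01      ] [ -2.06721822 -15.20670322  15.75046979]
((260.5385437011719, 177.5983123779297), (45.9423713684082, 47.202972412109375), 98.08055114746094) [ 0.46114102 -0.0271208   0.01      ] [ 3.17454888e-01 -1.55058067e-03  1.56491883e+01]
((502.6197509765625, 146.42173767089844), (21.43928337097168, 91.28315734863281), 1.0140551328659058) [ 0.55027034 -0.22979874  0.01      ] [ 3.19658606 21.95099568 15.50731033]
```

View pics/w3.png

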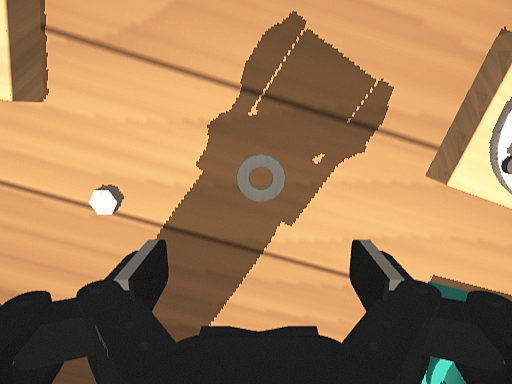

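The spacer shows at wrist px (260.5,177.6), i.e. (0.461,-0.027).

>>> apply_moves(rows=[[[0,0.3,0,3,0],[0,0.3,0,6,0],[0,0.3,0,9,0],[0,0.3,0,11,0],[0,0.3,0,12,0]]])

```text
time_s: 25.13
tool_pos: [0.4648, -0.0274, 0.0491]
tcp_rot: [[0.959, 0.282, -0.003], [0.282, -0.959, 0.001], [-0.002, -0.002, -1.0]]
force: [-0.1, 0.6, -0.9]
finger_gap: 0.0849
grasp_force: 0.0
```

>>> apply_moves(rows=[[[60,0,0,0.5,0],[60,0,0,1,0],[60,0,0,1.5,0],[60,0,0,2,0],[60,0,0,2,0]]])

```text
time_s: 25.55
tool_pos: [0.4656, -0.0283, 0.0305]
tcp_rot: [[0.96, 0.281, 0.0], [0.281, -0.96, -0.0], [0.0, 0.0, -1.0]]
force: [-1.2, 0.4, -0.4]
finger_gap: 0.0656
grasp_force: 0.0
```

>>> apply_moves(rows=[[[60,0,0,0,0],[60,0,0,0,0],[60,0,0,0,0],[60,0,0,0,0],[60,0,0,0,0]]])

```text
time_s: 25.97
tool_pos: [0.4656, -0.0284, 0.0307]
tcp_rot: [[0.96, 0.281, 0.0], [0.281, -0.96, -0.0], [0.0, 0.0, -1.0]]
force: [-0.0, 0.8, -0.4]
finger_gap: 0.0654
grasp_force: 0.0
```

```bash
cat >> h.py <<'E'
def ringpos(z):
    w=cam('wrist');o=ctrl.get_obs();R=np.array(o['tcp_rot']);T=np.array(o['tool_pos'])
    g=cv2.cvtColor(w[0],cv2.COLOR_RGB2HSV);m=((g[...,1]<60)&(g[...,2]>100)).astype(np.uint8)
    cs,_=cv2.findContours(m,cv2.RETR_LIST,cv2.CHAIN_APPROX_NONE)
    for c in cs:
        if cv2.contourArea(c)>150 and len(c)>20:
            e=cv2.fitEllipse(c)
            p=ray(*w[1:],e[0],z);d=R.T@(p-T)*100
            if abs(d[0])<4 and abs(d[1])<4: print(np.round(e[0],1),np.round(e[1],1),p,d.round(2))
    return w
E
python3 - <<'E'
from h import *
w=ringpos(.012);print(ctrl.get_obs()['tool_pos']);save('w4.png',w[0])
E
```

```text
[255.9 244.7] [32.3 39.9] [ 0.46363917 -0.02648692  0.012     ] [-0.13 -0.24  1.87]
[255.9 245.6] [83.9 85.6] [ 0.4631426  -0.02662444  0.012     ] [-0.18 -0.24  1.87]
[ 0.46556531 -0.02837366  0.03068552]
```

View pics/w4.png

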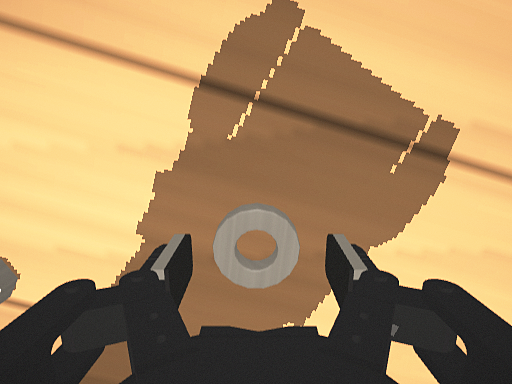

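The ring lies between the fingers at (256,245), the finger midpoint is at about 258.5, so it is nearly centred.

>>> apply_moves(rows=[[[60,-0.2,-0.15,0.4,0],[60,-0.2,-0.15,0.8,0],[60,-0.2,-0.15,1.0,0],[60,-0.2,-0.15,1.0,0],[60,-0.2,-0.15,1.0,0]]])

```text
time_s: 26.43
tool_pos: [0.4629, -0.0274, 0.0202]
tcp_rot: [[0.96, 0.281, -0.001], [0.281, -0.96, 0.0], [-0.001, -0.0, -1.0]]
force: [-1.5, -0.1, -0.2]
finger_gap: 0.0656
grasp_force: 0.0
```

>>> apply_moves(rows=[[[90,0,0,0,0],[120,0,0,0,0],[150,0,0,0,0],[255,0,0,0,0],[255,0,0,0,0]]])

```text
time_s: 26.85
tool_pos: [0.4634, -0.0276, 0.0213]
tcp_rot: [[0.96, 0.281, -0.0], [0.281, -0.96, -0.0], [-0.0, 0.0, -1.0]]
force: [-3.4, 1.2, 7.0]
finger_gap: 0.0423
grasp_force: 59.7
```

>>> apply_moves(rows=[[[255,0,0,0,0],[255,0,0,0,0],[255,0,0,0,0],[255,0,0,0,0],[255,0,0,0,0]]])

```text
time_s: 27.27
tool_pos: [0.4634, -0.0276, 0.0213]
tcp_rot: [[0.96, 0.281, -0.0], [0.281, -0.96, -0.0], [-0.0, 0.0, -1.0]]
force: [-2.7, 1.6, 7.4]
finger_gap: 0.0427
grasp_force: 59.7
```

>>> apply_moves(rows=[[[255,0,0,-1,0],[255,0,0,-3,0],[255,0,0,-6,0],[255,0,0,-10,0],[255,0,0,-14,0]]])

```text
time_s: 27.68
tool_pos: [0.4621, -0.0271, 0.1618]
tcp_rot: [[0.96, 0.281, -0.002], [0.281, -0.96, 0.001], [-0.002, -0.001, -1.0]]
force: [1.6, 0.3, -1.1]
finger_gap: 0.0423
grasp_force: 61.1
```

>>> apply_moves(rows=[[[255,0,0,-2,0],[255,0,0,-3,0],[255,0,0,-3,0],[255,0,0,-3,0],[255,0,0,-3,0]]])

```text
time_s: 28.1
tool_pos: [0.4617, -0.0271, 0.1882]
tcp_rot: [[0.96, 0.281, -0.004], [0.281, -0.96, 0.001], [-0.003, -0.002, -1.0]]
force: [0.9, -0.7, -0.8]
finger_gap: 0.0424
grasp_force: 61.1
```

```bash
python3 - <<'E'
from h import *
o=ctrl.get_obs();print(o['tool_pos'],o['finger_gap'])
w=ringpos(o['tool_pos'][2]-.0205+.012)
save('w5.png',w[0][120:384,60:452])
E
```

```text
[ 0.4617402  -0.02706106  0.1882429 ] 0.04235701933685824
[258.8 252.2] [40.1 47.6] [ 0.46087369 -0.02638089  0.1797429 ] [-0.06 -0.08  0.83]
[320.6 253.8] [13.1 48.8] [ 0.4684612  -0.05535143  0.1797429 ] [-0.15  2.91  0.83]
[196.7 252.7] [12.5 53.3] [0.45211707 0.0024055  0.1797429 ] [-0.09 -3.09  0.84]
[258.5 251.5] [84.9 88.7] [ 0.4611485  -0.02612799  0.1797429 ] [-0.03 -0.1   0.83]
```

View pics/w5.png

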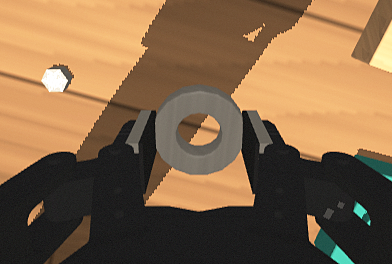

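The ring is gripped squarely (crop centre (198,131)). Next I hover short of the S1 shaft so that ring and shaft tip show in one picture.

>>> apply_moves(rows=[[[255,0,4,0,0],[255,0,8,0,0],[255,0,12,0,0],[255,0,16,0,0],[255,0,20,0,0]]])

```text
time_s: 28.57
tool_pos: [0.5186, -0.2207, 0.1881]
tcp_rot: [[0.96, 0.281, -0.003], [0.281, -0.96, 0.002], [-0.002, -0.003, -1.0]]
force: [1.3, 0.6, -0.9]
finger_gap: 0.0423
grasp_force: 61.2
```

>>> apply_moves(rows=[[[255,0,3,0.5,0],[255,0,4,1.0,0],[255,0,4,1.0,0],[255,0,4,1.0,0],[255,0,4,1,0]]])

```text
time_s: 28.98
tool_pos: [0.5299, -0.2562, 0.1793]
tcp_rot: [[0.959, 0.282, -0.002], [0.282, -0.959, 0.002], [-0.001, -0.002, -1.0]]
force: [1.0, -0.1, -0.7]
finger_gap: 0.0423
grasp_force: 61.2
```

>>> apply_moves(rows=[[[255,0,0,0,0],[255,0,0,0,0],[255,0,0,0,0],[255,0,0,0,0],[255,0,0,0,0]]])

```text
time_s: 29.4
tool_pos: [0.5306, -0.2574, 0.1807]
tcp_rot: [[0.96, 0.281, 0.0], [0.281, -0.96, -0.0], [0.0, 0.0, -1.0]]
force: [-0.3, -0.2, -0.0]
finger_gap: 0.0423
grasp_force: 61.2
```

```bash
python3 - <<'E'
from h import *
o=ctrl.get_obs();print(o['tool_pos'],o['finger_gap'],o['time_s'])
w=ringpos(o['tool_pos'][2]-.0213+.012)
print(proj(*w[1:],(.566,-.247,.142)))
save('w6.png',cv2.resize(w[0][80:310,130:390],None,fx=2.6,fy=2.6,interpolation=cv2.INTER_CUBIC))
E
```

```text
[ 0.53060843 -0.25743621  0.18073607] 0.0422634760937232 29.4
[258.5 249.2] [34.8 44.5] [ 0.53086817 -0.25632875  0.17143607] [ 0.06 -0.11  0.93]
[320.6 253.4] [13.2 51.7] [ 0.5372295  -0.28599643  0.17143607] [-0.16  2.91  0.93]
[196.7 252.9] [12.7 52.5] [ 0.5205438  -0.22795555  0.17143607] [-0.13 -3.13  0.93]
[294.7 216.3] [12.7 30.9] [ 0.55182363 -0.26797084  0.17143607] [1.74 1.59 0.93]
[258.7 174.1] [114.5 225.5] [ 0.5665111  -0.24599612  0.17143607] [ 3.77 -0.1   0.93]
[260.1540578  164.94209204]
```

View pics/w6.png

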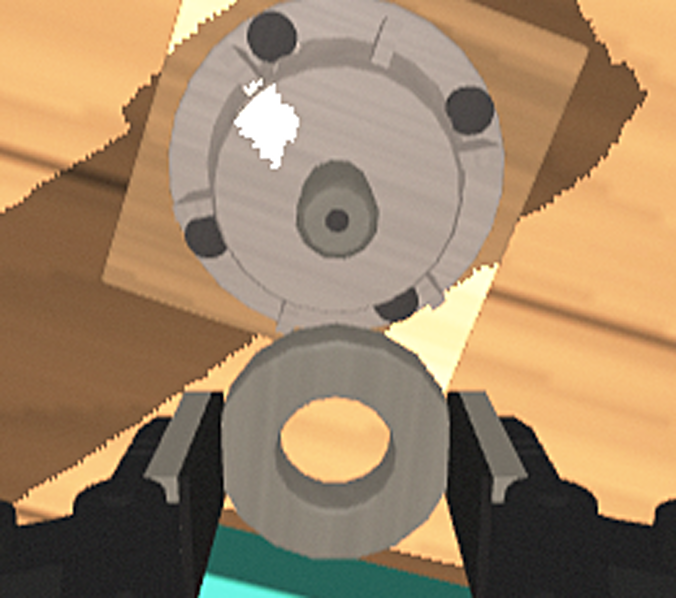

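The picture shows the shaft tip at crop (337,220), wrist px (259.6,164.6). The ring's top-face centre is at about crop (335,450), wrist px (258.8,253.2).

```bash
python3 - <<'E'
from h import *
o=ctrl.get_obs();w=cam('wrist');R=np.array(o['tcp_rot']);T=np.array(o['tool_pos'])
f=lambda uv,z:(R.T@(ray(*w[1:],uv,z)-T)*100).round(2)
print(f((259.6,164.6),.142),f((258.8,253.2),T[2]-.0093),f((258.6,250),T[2]-.0093))
E
```

```text
[ 3.71 -0.04  3.87] [-0.15 -0.09  0.93] [ 0.02 -0.1   0.93]
```

>>> apply_moves(rows=[[[255,1.5,0,0,0],[255,3,0,0,0],[255,3.75,0,0,0],[255,3.75,0,0,0],[255,3.75,0,0,0]]])

```text
time_s: 29.92
tool_pos: [0.5664, -0.2471, 0.1803]
tcp_rot: [[0.96, 0.282, -0.001], [0.282, -0.96, 0.0], [-0.001, -0.0, -1.0]]
force: [-0.7, 0.2, -0.4]
finger_gap: 0.0424
grasp_force: 61.2
```

>>> apply_moves(rows=[[[255,0,0,0.5,0],[255,0,0,1.0,0],[255,0,0,1.4,0],[255,0,0,1.4,0],[255,0,0,1.4,0]]])

```text
time_s: 30.33
tool_pos: [0.566, -0.2471, 0.1658]
tcp_rot: [[0.96, 0.281, -0.001], [0.281, -0.96, 0.001], [-0.001, -0.001, -1.0]]
force: [-0.1, -0.6, -1.2]
finger_gap: 0.0421
grasp_force: 61.2
```

>>> apply_moves(rows=[[[255,0,0,0.3,0],[255,0,0,0.5,0],[255,0,0,0.5,0],[255,0,0,0.5,0],[255,0,0,0.5,0]]])

```text
time_s: 30.75
tool_pos: [0.5666, -0.2473, 0.1616]
tcp_rot: [[0.96, 0.281, 0.0], [0.281, -0.96, -0.0], [0.0, 0.0, -1.0]]
force: [0.2, 0.3, -0.6]
finger_gap: 0.0425
grasp_force: 61.2
```

>>> apply_moves(rows=[[[255,0,0,0.2,0],[255,0,0,0.4,0],[255,0,0,0.5,0],[255,0,0,0.5,0],[255,0,0,0.5,0]]])

```text
time_s: 31.17
tool_pos: [0.5665, -0.2472, 0.1564]
tcp_rot: [[0.96, 0.281, -0.0], [0.281, -0.96, 0.0], [-0.0, -0.0, -1.0]]
force: [0.2, 0.6, -1.3]
finger_gap: 0.0425
grasp_force: 61.2
```

>>> apply_moves(rows=[[[255,0,0,0.3,0],[255,0,0,0.6,0],[255,0,0,0.9,0],[255,0,0,1,0],[255,0,0,1,0]]])

```text
time_s: 31.58
tool_pos: [0.5665, -0.2472, 0.1461]
tcp_rot: [[0.96, 0.281, -0.0], [0.281, -0.96, 0.0], [-0.0, -0.0, -1.0]]
force: [0.5, -0.4, -2.5]
finger_gap: 0.042
grasp_force: 61.2
```

>>> apply_moves(rows=[[[255,0,0,0.5,0],[255,0,0,1.0,0],[255,0,0,1.5,0],[255,0,0,2,0],[255,0,0,2,0]]])

```text
time_s: 32.0
tool_pos: [0.5665, -0.2472, 0.1253]
tcp_rot: [[0.96, 0.281, -0.0], [0.281, -0.96, 0.0], [-0.0, -0.0, -1.0]]
force: [1.3, -0.3, 0.1]
finger_gap: 0.0426
grasp_force: 61.2
```

>>> apply_moves(rows=[[[255,0,0,0.1,0],[255,0,0,0.2,0],[255,0,0,0.3,0],[255,0,0,0.3,0],[255,0,0,0.3,0]]])

```text
time_s: 32.42
tool_pos: [0.5665, -0.2472, 0.1235]
tcp_rot: [[0.96, 0.281, 0.0], [0.281, -0.96, -0.0], [0.0, 0.0, -1.0]]
force: [0.3, -0.7, -1.3]
finger_gap: 0.0423
grasp_force: 61.2
```

>>> apply_moves(rows=[[[255,0,0,0.05,0],[255,0,0,0.1,0],[255,0,0,0.15,0],[255,0,0,0.15,0],[255,0,0,0.15,0]]])

```text
time_s: 32.83
tool_pos: [0.5665, -0.2473, 0.122]
tcp_rot: [[0.96, 0.281, 0.0], [0.281, -0.96, 0.0], [0.0, -0.0, -1.0]]
force: [0.8, -0.0, -0.5]
finger_gap: 0.042
grasp_force: 61.3
```

>>> apply_moves(rows=[[[255,0,0,0.05,0],[255,0,0,0.1,0],[255,0,0,0.1,0],[255,0,0,0.1,0],[255,0,0,0.1,0]]])

```text
time_s: 33.25
tool_pos: [0.5666, -0.2473, 0.1214]
tcp_rot: [[0.96, 0.281, 0.0], [0.281, -0.96, -0.0], [0.0, 0.0, -1.0]]
force: [-1.7, 1.5, 4.2]
finger_gap: 0.0424
grasp_force: 61.7
```

>>> apply_moves(rows=[[[110,0,0,0,0],[80,0,0,0,0],[40,0,0,0,0],[0,0,0,0,0],[0,0,0,0,0]]])

```text
time_s: 33.67
tool_pos: [0.5664, -0.2472, 0.1207]
tcp_rot: [[0.96, 0.281, -0.0], [0.281, -0.96, 0.0], [-0.0, -0.0, -1.0]]
force: [0.0, -0.7, -0.4]
finger_gap: 0.0856
grasp_force: 0.0
```

>>> apply_moves(rows=[[[0,0,0,-1,0],[0,0,0,-3,0],[0,0,0,-6,0],[0,0,0,-10,0],[0,0,0,-12,0]]])

```text
time_s: 34.08
tool_pos: [0.5679, -0.2481, 0.2468]
tcp_rot: [[0.96, 0.281, 0.006], [0.281, -0.96, -0.004], [0.004, 0.005, -1.0]]
force: [-0.3, -0.2, 1.6]
finger_gap: 0.086
grasp_force: 0.0
```

>>> apply_moves(rows=[[[0,-4,0,0,0],[0,-4,0,0,0],[0,-4,0,0,0],[0,-4,0,0,0],[0,-4,0,0,0]]])

```text
time_s: 34.5
tool_pos: [0.5286, -0.2584, 0.2412]
tcp_rot: [[0.96, 0.281, 0.0], [0.281, -0.96, -0.0], [0.0, 0.0, -1.0]]
force: [-0.3, -0.1, -1.2]
finger_gap: 0.0857
grasp_force: 0.0
```

```bash
python3 - <<'E'
from h import *
w=cam('wrist');a=cam('scene');o=ctrl.get_obs();print(o['tool_pos'],o['time_s'],o['force'])
u=proj(*w[1:],(.566,-.247,.11)).astype(int);x,y=max(u[0]-65,0),max(u[1]-65,0)
A=cv2.resize(w[0][y:y+130,x:x+130],(390,390));B=cv2.resize(a[0][210:310,160:260],(400,390))
save('fin.png',np.hstack([A,B]))
E
```

```text
[ 0.52863762 -0.25831713  0.24088126] 34.6 [ 0.57119743  1.2163309  -0.08833453]
```

View pics/fin.png

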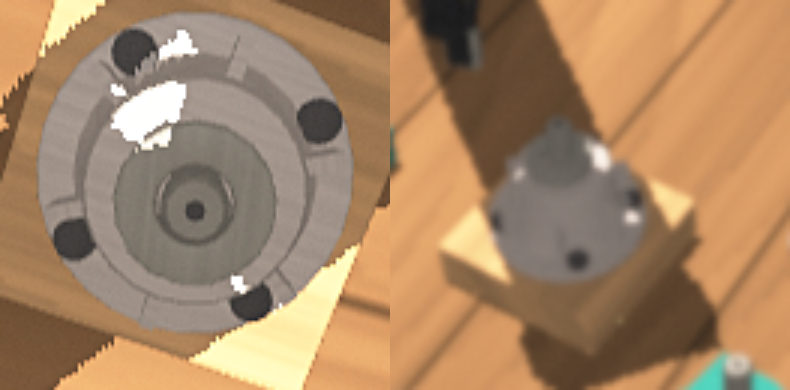

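The picture shows the ring flat on the boss, with the shaft through its bore (crop (195,210)) and the gripper clear.

```bash
python3 -c "
from bench import ctrl
print(ctrl.finish_job())"
```

```text
the job is handed in; nothing more can be done
None
```

Job handed in at about 35 s: the spindle at (0.566, -0.247) had about 10 mm of float and the one at (0.528, 0.254) about 4 mm. Both were pulled and pushed to about 10–11 N and left down, and the spacer ring lies flat over the shaft of the first.

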